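# Load a priority rack and close up the feeder row by feel

### The arm

A 6-joint arm with a two-finger parallel gripper is mounted at the origin on a cart in front of the work surface, level with it; the furniture and walls round the work are solid. World frame = base frame: x ahead of the robot, y to its left, z up, the work surface at z = 0. Lengths are in mm, angles in degrees, forces in N, time in s.
With the tool pointing down it reaches from about 375 to 925 mm from the base axis. Payload 5.7 kg.
Tool frame: the origin (TCP) lies on the centre line of the jaws, within the pads' length; the fingertips stand 25 mm ahead of it and the grasp point (between the pads) lies 6 mm ahead of it (bot.tcp_to_tips is the distance from the TCP to the fingertips, in mm); z points along the fingers, y is the line along which they close (so a half turn about z gives the same grasp; the last joint's range is limited). The gripper opens to 85 mm and grips with 20 to 120 N. Pads are 22 mm wide; open, the fingers measure 114 mm over their backs; the gripper's body (76 mm by 85 mm) begins 54 mm behind the grasp point. The pads swing forward as they close: fully open they stand 13 mm farther back than shut.
Start: joints at [59.41, 20.558, 86.54, -0, 72.909, -6.595], TCP at [243.989, 548.12, 256.267] pointing down, gripper open.
Joint ranges: [-170.27, 170.27], [-57.76, 135], [12.27, 136.19], [-55.21, 235.2], [11.17, 155.16], [-170.74, 170.74]. Speed limits (degrees/s): [136.94, 136.94, 180, 180, 180, 180].

### API

Orientations are given as a 3x3 rotation matrix whose columns are the frame's x, y, z axes.
In Python, from rig import readout, read_camera, workorder, bot gives the robot as it stands.
- The arm moves only by the tool send_rows, never from a script. Its argument "steps" is a list of rows, each a list of 6 numbers: the shift along the tool's x, y, z normalised to -1 to 1, where 1 is 0.4 m, then the turn, a rotation vector about the tool's x, y, z normalised to -1 to 1, where 1 is pi rad. A call has exactly 10 rows; each row is the pose to reach, as a shift and turn from the pose commanded when the call began, along the tool's axes at that moment, turning the shorter way round; what a row does not reach only later rows make up. A row lasts 1/12 s, in which the tool goes at most 41.7 mm and 7.16 degrees, less where a joint would pass 70% of its speed; a pose out of reach is approached as far as the arm can. A call with a number of a shift or a turn outside -1 to 1 is refused whole. A call with a gripper value outside its range is refused whole. "grip" is the closure, from 0 (fully open) to 1 (shut), set as the call begins (left out, the last holds). The fingers move at their own pace and stop on an object; the grip force is fixed at half the most. Time passes only in rows, so rows that repeat a pose let the fingers close, or fill a call up. It gives the time, the measured TCP pose, the force, the opening and the grip force at its end, in the units of the state.
- readout.state(): the state, without advancing time (a new reading comes with each control period).
- read_camera(name): name is "side" or "top"; returns a dict with "color" (384x512x3 uint8, red, green, blue), "fx", "fy", "cx", "cy" (pixels), "R" (3x3) and "t" (3): a world point X has camera coordinates R X + t. Camera axes: x right, y down, z forward; pixel columns grow to the right and rows downward; lengths in mm; the calibration is good to about 2 mm. A picture is of the moment at which its call begins. There is no depth.
- workorder.sign_off(): hands the job in; it is judged then, once.
The state is a dict: "clock": time; "q": joint angles; "qd": joint speeds; "effort": joint torques, N m; "eef_pos": TCP position; "tcp_rot": TCP orientation; "contact_force": force on the tool from outside, world axes, zero at the start; "moment": the same for the moment, N m; "finger_gap": opening from 0.0 (shut) to 1.0 (fully open); "gripper_force": force on a finger pad.
Only numpy, scipy, OpenCV 4.12 (cv2) and the standard library are available. Lean on these libraries where they do the work, as an engineer would, in place of code of your own. Each camera call takes 0.05 s, during which the arm holds its last target. There are 200 camera calls.

### The job

Put the red priority rack into the analyser's feeder lane, directly behind the three racks already waiting there, drawing the follower back if you need room. Then slide the follower by its blue grip towards the hood until you feel the whole row come fully home against the sprung pad hidden under the hood (it gives a few millimetres, then stops hard), and leave the follower there, snug behind the red rack. Push gently (never over about 25 N), keep the racks upright and do not disturb the bottles and the timer.

Things in the scene. Friction and masses are not known exactly. Their poses are not given: they have to be found in the camera images.
- feeder: fixed white bench feeder, 384 x 186 mm. Origin on the bench, under the lane's centreline. x along the lane towards the hood, y across, z up. Lane floor 12 mm above the bench; lane 125 mm wide (y -62 to 62), walls up to 42 mm above the bench, open above from x = -198 to 50 mm. Guide rod outside it at y = -90 mm, brackets 49 mm high
- hood_mouth (a point): middle of the hood's mouth on the lane floor, at feeder x = 50 mm. The white hood covers the lane from here 126 mm on; 154 mm wide, top 151 mm above the bench, mouth up to 124 mm. Under it, out of sight, stands the sprung pad that the front rack comes up against, at a depth that differs each time
- follower (a joint): slide of the follower along the lane (feeder x), m: 0 drawn fully back (plate's face at feeder x = -0.155), grows towards the hood; face at feeder x = -0.155 + value; stays where it is left (about 3 N of friction)
- follower_grip (a point): point on the blue grip post of the follower, on its axis 16 mm below its top; the post is 16 mm along the lane, 22 mm across it, stands free from 49 to 101 mm above the bench on the guide rod's black bearing block outside the lane, 45 mm behind the plate's face
- follower_face (a point): centre of the rubber face of the follower's plate that pushes the row; plate 106 mm wide, 10 mm thick, from 17 to 75 mm above the bench; feeder axes (x towards the hood)
- infeed_pad (a joint): how far the hidden sprung pad is pressed, m: 0 free, 0.006 fully home against its hard stop (spring about 1.7 N at the stop)
- rack_red: red five-place rack with three sample tubes, 21 mm thick (x), 120 mm long (y), 73 mm high, tubes up to 97 mm above its underside; about 0.11 kg; origin at the centre of its underside, z up. Starts standing on the bench; pinch it across its thickness. Either face may lead
- rack_green: grey five-place rack with green marks and tubes, waiting in the lane as the front one; same size and axes, thickness along the lane
- rack_yellow: grey rack with yellow marks and tubes, the middle one of those waiting; same size and axes
- rack_blue: grey rack with blue marks and tubes, the last of those waiting; same size and axes
- buffer_bottle: white bottle with blue cap, 60 mm across, 125 mm high, origin at the centre of its underside; leave alone
- stain_dispenser: red and black dispenser bottle, 33 mm across, 175 mm high, beside the lane away from the robot, origin at the centre of its underside; leave alone
- calib_bottle: small white bottle with red cap, 34 mm across, 68 mm high, in front of the feeder, origin at the centre of its underside; leave alone
- timer: white bench timer, 62 x 62 x 21 mm, in front of the feeder by the hood, origin at the centre of its underside; leave alone
There are look-alikes about, which are no part of the job. Leave any orange look-alike of the rack_blue alone.

How it is judged (in metres and radians):
At the end, for the whole second after the job is handed in: Racks green, yellow, blue, red stand upright (0.06 rad) in that order in the lane, closed up within about 5 mm; red square in the lane, within 5 mm of the follower's face; the hidden pad is pressed at least 4 of its 6 mm; all at rest (value of joint infeed_pad above 0.004 m and x of rack_red in the frame of follower_face between 0.006 and 0.016 m and y of rack_red in the frame of feeder between -0.01 and 0.01 m and z of rack_red in the frame of feeder below 0.016 m and angle between the x axis of rack_red and the x axis of feeder, either way round below 0.06 rad and x of rack_blue in the frame of follower_face below 0.039 m and x of rack_yellow in the frame of follower_face below 0.062 m and x of rack_green in the frame of follower_face below 0.085 m and angle between each of rack_red, rack_green, rack_yellow, rack_blue's own z axis and vertical below 0.06 rad and linear speed of rack_red below 0.01 m/s and velocity of joint follower below 0.005 m/s); the robot touches nothing.
It fails at once if the arm presses on the feeder or its follower with more than 25 N (contact force between the arm and feeder above 25 N).
It fails at once if a rack is tipped by more than 0.5 rad (angle between any of rack_red, rack_green, rack_yellow, rack_blue's own z axis and vertical above 0.5 rad).
It fails at once if a bottle or the timer is moved by more than 15 mm (distance of any of buffer_bottle, stain_dispenser, calib_bottle, timer from where it was at the start of the episode above 0.015 m).
It also fails if it takes over 72 s, if anything falls off the work surface, if the arm or the gripper's body presses on something with over 40 N, if the wrist force passes 120 N, or if a joint passes its speed limit or range.

## Working session

There is one attempt and no reset: what is moved stays moved. The work goes in short steps, Python scripts to look and compute and a tool call to move; the robot and the scene stay as the last step left them, time stands still between calls to the robot, and variables do not carry over. Pictures are saved under pics/ and viewed, at most 10 in all, crops included, and the job is handed in when it is done.

Besides the shell and the picture viewer there is one more tool, called after ">>>" by a JSON object that holds its "method" and its "body". send_rows: Moves the arm, as the interface text tells. Its arguments: {"type":"object","properties":{"steps":{"type":"array"},"grip":{"type":"number"}},"required":["steps"]}

```bash
mkdir -p pics; ls; python3 - <<'E'
from rig import readout, read_camera
import cv2,numpy as np
for n in("side","top"):
    d=read_camera(n); cv2.imwrite(f"pics/{n}0.png",cv2.resize(d["color"][:,:,::-1],(800,600),interpolation=cv2.INTER_CUBIC))
    print(n,d["fx"],d["fy"],d["cx"],d["cy"],np.round(d["R"],4).tolist(),np.round(d["t"],1).tolist())
s=readout.state();print(s)
E
```

```text
pics
side 348.36729038428837 348.36729038428837 261.91878830878863 187.34686911505293 [[-0.8193, -0.5733, -0.0095], [-0.2648, 0.393, -0.8806], [0.5085, -0.7189, -0.4738]] [410.0, 237.0, 695.7]
top 381.5996089586031 381.5996089586031 257.06553407846593 192.24597696891678 [[-0.0014, -1.0, -0.0011], [-0.9937, 0.0015, -0.1121], [0.1121, 0.001, -0.9937]] [-22.5, 551.1, 1201.1]
{'clock': 0.1, 'q': array([ 5.94102973e+01,  2.05947430e+01,  8.65955031e+01,  2.13918670e-03,
        7.29086791e+01, -6.59351619e+00]), 'qd': array([-0.03237499, -0.14136819, -0.0842969 , -0.09745523,  0.06699291,
       -0.00962936]), 'effort': array([ 4.66962538e-04, -5.28657389e+01, -2.79352069e+01, -3.61507282e-04,
        5.15530919e-03, -4.88074443e-05]), 'eef_pos': array([243.68325858, 547.63292644, 255.50985204]), 'tcp_rot': array([[-9.13567946e-01,  4.06685114e-01, -9.09349364e-04],
       [ 4.06686063e-01,  9.13566796e-01, -1.46812909e-03],
       [ 2.33685141e-04, -1.71105539e-03, -9.99998509e-01]]), 'contact_force': array([ 0.43753622, -0.63103887, -0.74752894]), 'moment': array([-0.03416931,  0.02869805,  0.00999893]), 'gripper_force': 0.0, 'finger_gap': 0.998206768110673}
```

View pics/side0.png

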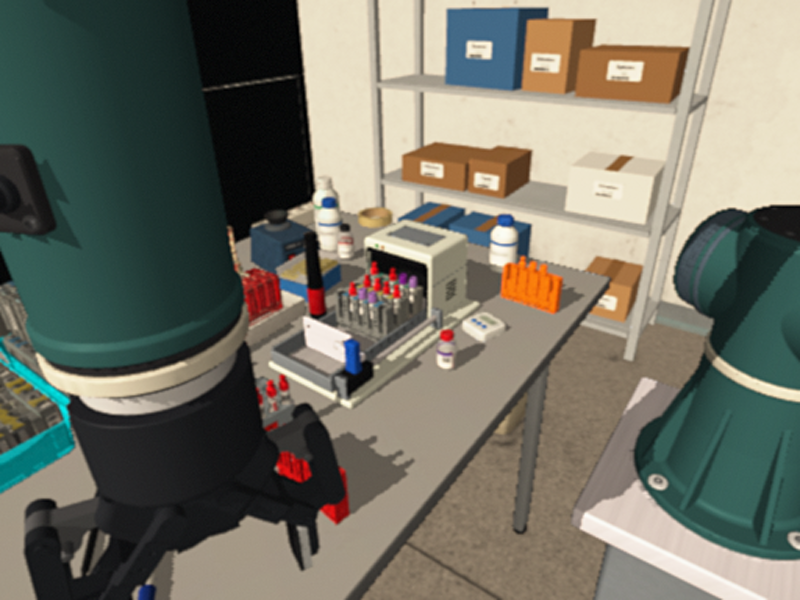

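View pics/top0.png

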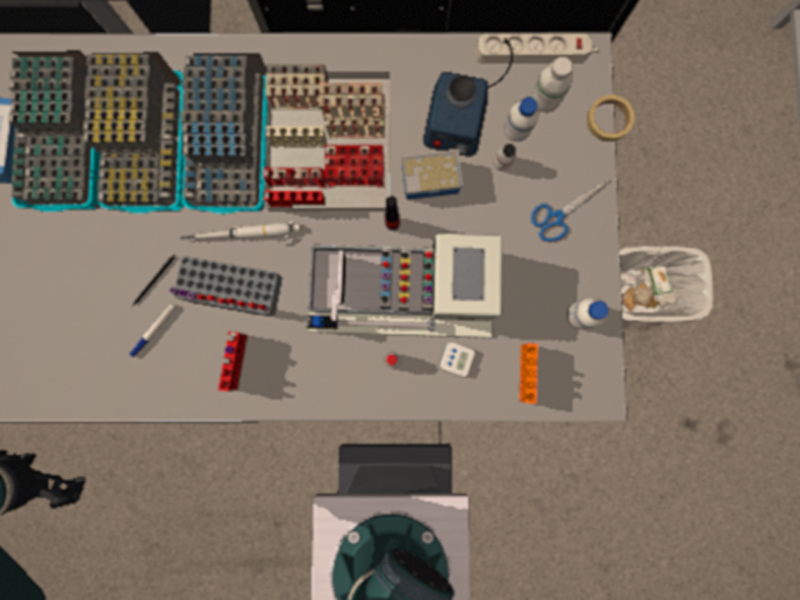

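Two pictures. The candidates for the red rack, in top-view pixels, are:
- a red rack with tubes standing alone on the bench at (232,362)
- an orange look-alike at (528,373)
- red racks in the back tray at (355,165) and (295,197)

I choose the lone one at (232,362). The feeder runs from about (310,285) to the hood at (467,275), with the blue grip at (322,322). Next is a close crop to check.

```bash
python3 - <<'E'
from rig import read_camera
import cv2
d=read_camera("top"); c=d["color"][143:258,135:330,::-1]
cv2.imwrite("pics/crop1.png",cv2.resize(c,None,fx=4,fy=4,interpolation=cv2.INTER_CUBIC))
E
```

```text
(no output)
```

View pics/crop1.png

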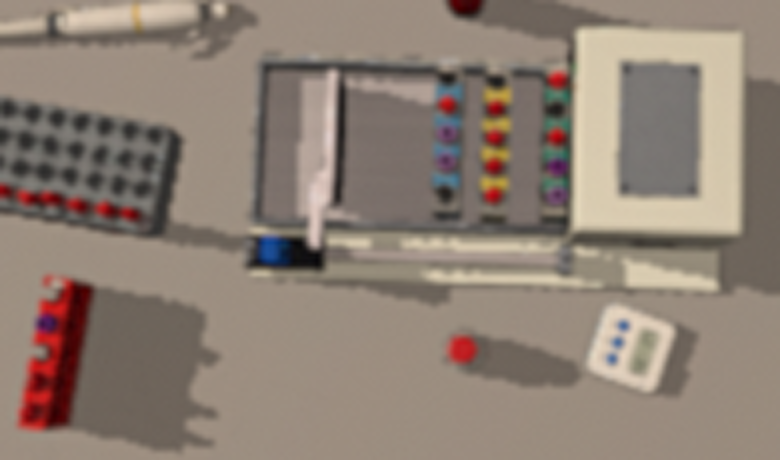

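The crop confirms the choice: the red five-place rack's top runs from (58,280) to (32,427). The waiting racks are at x of about 447, 495 and 557 with gaps between them. The plate face is at x≈338, the grip at (272,250) and the hood top spans (577..742, 28..236).

```bash
cat > h.py <<'E'
import numpy as np
from rig import readout, read_camera
def bp(d,u,v,z):
    r=d["R"].T@np.array([(u-d["cx"])/d["fx"],(v-d["cy"])/d["fy"],1]); c=-d["R"].T@d["t"]
    return c+r*(z-c[2])/r[2]
def crop(d,pts,z,x0=135,y0=143,s=4):
    return np.array([bp(d,x0+(u+.5)/s-.5,y0+(v+.5)/s-.5,z) for u,v in pts])
def st():
    s=readout.state();print("clk",round(s["clock"],2),"p",s["eef_pos"].round(1),"F",s["contact_force"].round(1),"gap",round(s["finger_gap"],3),"gf",round(s["gripper_force"],1));return s
E
python3 - <<'E'
from h import *
d=read_camera("top")
r=lambda n,a:print(n,a.round(1).tolist())
r("hood",crop(d,[(577,28),(742,30),(742,236),(573,233)],151))
r("lane inner back corners+outer",crop(d,[(268,70),(264,220),(258,62),(250,228)],42))
r("red",crop(d,[(45,278),(72,283),(45,428),(20,425)],73)); r("redbot",crop(d,[(92,287),(68,428)],0))
r("grip",crop(d,[(272,250)],101)); r("plateface",crop(d,[(338,70),(336,205)],75))
r("bench edge feeder",crop(d,[(720,290),(248,276)],12))
r("racks",crop(d,[(447,75),(447,215),(495,80),(493,217),(557,75),(557,218)],75)); r("calib",crop(d,[(462,350)],68))
E
```

```text
hood [[663.9, -87.9, 151.0], [662.2, -209.5, 151.0], [509.9, -206.5, 151.0], [512.2, -83.8, 151.0]]
lane inner back corners+outer [[654.5, 155.7, 42.0], [532.8, 157.0, 42.0], [661.1, 163.8, 42.0], [526.4, 168.1, 42.0]]
red [[484.8, 321.5, 73.0], [480.9, 300.4, 73.0], [369.8, 317.9, 73.0], [372.1, 337.1, 73.0]]
redbot [[481.8, 304.0, 0.0], [367.1, 320.3, 0.0]]
grip [[504.1, 141.8, 101.0]]
plateface [[647.9, 95.7, 75.0], [541.2, 96.3, 75.0]]
bench edge feeder [[478.0, -210.6, 12.0], [489.9, 173.9, 12.0]]
racks [[643.8, 10.1, 75.0], [533.2, 9.9, 75.0], [639.7, -27.6, 75.0], [531.6, -25.8, 75.0], [643.6, -76.3, 75.0], [530.8, -75.6, 75.0]]
calib [[428.9, -1.7, 68.0]]
```

>>> {"method": "send_rows", "body": {"steps": [[-0.072, -0.037, 0.021, 0, 0, -0.01], [-0.144, -0.074, 0.042, 0, 0, -0.02], [-0.217, -0.111, 0.063, 0, 0, -0.03], [-0.289, -0.148, 0.084, 0, 0, -0.04], [-0.361, -0.185, 0.106, 0, 0, -0.05], [-0.433, -0.223, 0.127, 0, 0, -0.06], [-0.505, -0.26, 0.148, 0, 0, -0.07], [-0.577, -0.297, 0.169, 0, 0, -0.08], [-0.6495, -0.3338, 0.19, 0, 0, -0.0872], [-0.6495, -0.3338, 0.19, 0, 0, -0.0872]], "grip": 0.3}}

```text
clock: 1.03
eef_pos: [429.6, 316.3, 178.8]
tcp_rot: [[-0.989, 0.147, -0.0], [0.147, 0.989, -0.003], [-0.0, -0.003, -1.0]]
contact_force: [0.6, 0.2, 0.3]
finger_gap: 0.699
gripper_force: 0.0
```

```bash
python3 - <<'E'
from h import *
import cv2
s=st();print(s["tcp_rot"].round(3).tolist())
d=read_camera("side"); cv2.imwrite("pics/side1.png",cv2.resize(d["color"][120:384,100:452,::-1],(800,600),interpolation=cv2.INTER_CUBIC))
E
```

```text
clk 1.03 p [429.6 316.3 178.8] F [0.6 0.2 0.3] gap 0.699 gf 0.0
[[-0.989, 0.147, -0.0], [0.147, 0.989, -0.003], [-0.0, -0.003, -1.0]]
```

View pics/side1.png

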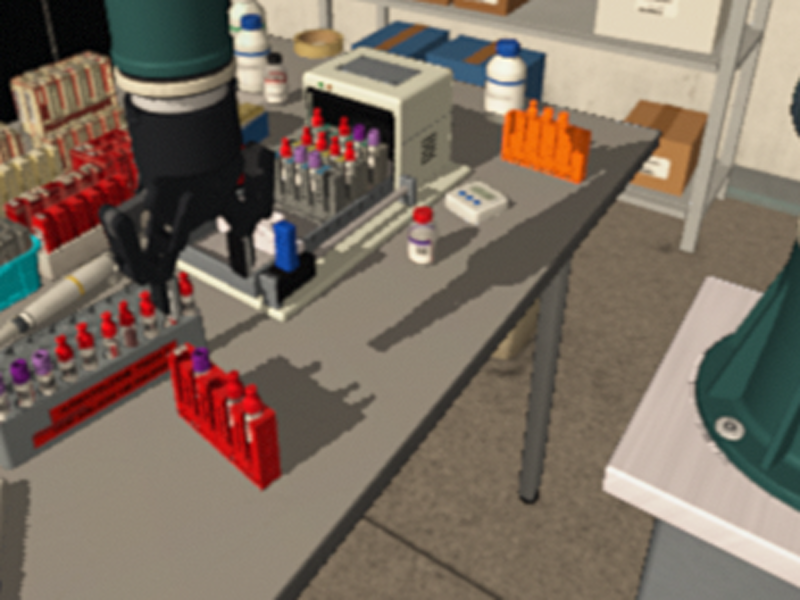

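The red rack stands clear in the side crop. Its bottom corners are at about (178,408), (265,487) and (280,478). Next I backproject them as a cross-check on the top view, and measure the feeder again.

```bash
python3 - <<'E'
from h import *
d=read_camera("side")
r=lambda n,p,z:print(n,crop(d,p,z,100,120,800/352).round(1).tolist())
r("red bottom",[(178,408),(265,487),(280,478)],0)
r("red top near/far",[(250,430),(277,420),(168,352)],73)
r("hood top: mouth-far, mouth-near, rear-near",[(305,83),(395,110),(453,72)],151)
r("base corner",[(283,318)],0)
r("grip top",[(287,226)],101)
E
```

```text
red bottom [[491.1, 315.2, 0.0], [369.2, 334.4, 0.0], [364.8, 320.8, 0.0]]
red top near/far [[369.2, 343.6, 73.0], [358.7, 324.5, 73.0], [485.6, 319.8, 73.0]]
hood top: mouth-far, mouth-near, rear-near [[638.1, -60.2, 151.0], [500.8, -56.5, 151.0], [501.9, -194.1, 151.0]]
base corner [[493.4, 166.1, 0.0]]
grip top [[498.5, 144.4, 101.0]]
```

```bash
python3 -c "
from h import *
st()"
```

```text
clk 1.13 p [427.4 319.5 179.9] F [-0.5  0.4 -0.1] gap 0.702 gf 0.0
```

>>> {"method": "send_rows", "body": {"steps": [[0, 0, 0.04, 0, 0, 0], [0, 0, 0.08, 0, 0, 0], [0, 0, 0.12, 0, 0, 0], [0, 0, 0.16, 0, 0, 0], [0, 0, 0.2, 0, 0, 0], [0, 0, 0.24, 0, 0, 0], [0, 0, 0.27, 0, 0, 0], [0, 0, 0.29, 0, 0, 0], [0, 0, 0.297, 0, 0, 0], [0, 0, 0.297, 0, 0, 0]]}}

```text
clock: 1.97
eef_pos: [426.4, 321.0, 61.2]
tcp_rot: [[-0.99, 0.144, -0.001], [0.144, 0.99, -0.0], [0.001, -0.0, -1.0]]
contact_force: [0.0, -0.7, 0.0]
finger_gap: 0.697
gripper_force: 0.0
```

>>> {"method": "send_rows", "body": {"steps": [[0, 0, 0, 0, 0, 0], [0, 0, 0, 0, 0, 0], [0, 0, 0, 0, 0, 0], [0, 0, 0, 0, 0, 0], [0, 0, 0, 0, 0, 0], [0, 0, 0, 0, 0, 0], [0, 0, 0, 0, 0, 0], [0, 0, 0, 0, 0, 0], [0, 0, 0, 0, 0, 0], [0, 0, 0, 0, 0, 0]], "grip": 1}}

```text
clock: 2.8
eef_pos: [427.6, 320.9, 62.3]
tcp_rot: [[-0.989, 0.145, 0.001], [0.145, 0.989, 0.001], [-0.001, 0.001, -1.0]]
contact_force: [-0.7, 1.0, 6.3]
finger_gap: 0.242
gripper_force: 59.5
```

>>> {"method": "send_rows", "body": {"steps": [[0, 0, -0.03, 0, 0, 0], [0, 0, -0.07, 0, 0, 0], [0, 0, -0.11, 0, 0, 0], [0, 0, -0.15, 0, 0, 0], [0, 0, -0.19, 0, 0, 0], [0, 0, -0.23, 0, 0, 0], [0, 0, -0.27, 0, 0, 0], [0, 0, -0.29, 0, 0, 0], [0, 0, -0.3, 0, 0, 0], [0, 0, -0.3, 0, 0, 0]]}}

```text
clock: 3.63
eef_pos: [427.3, 320.6, 182.0]
tcp_rot: [[-0.99, 0.144, 0.001], [0.144, 0.99, 0.0], [-0.001, 0.001, -1.0]]
contact_force: [0.3, 1.2, -0.8]
finger_gap: 0.236
gripper_force: 58.8
```

```bash
python3 - <<'E'
from h import *
import cv2
d=read_camera("side");t=read_camera("top");st()
a=d["color"][200:340,150:260,::-1]; b=t["color"][143:258,135:330,::-1]
A=cv2.resize(a,None,fx=4,fy=4,interpolation=cv2.INTER_CUBIC)
cv2.imwrite("pics/g_side.png",cv2.resize(d["color"][190:340,150:350,::-1],None,fx=4,fy=4,interpolation=cv2.INTER_CUBIC))
E
```

```text
clk 3.73 p [426.6 320.2 180.8] F [-0.5  0.2 -1.4] gap 0.242 gf 58.8
```

View pics/g_side.png

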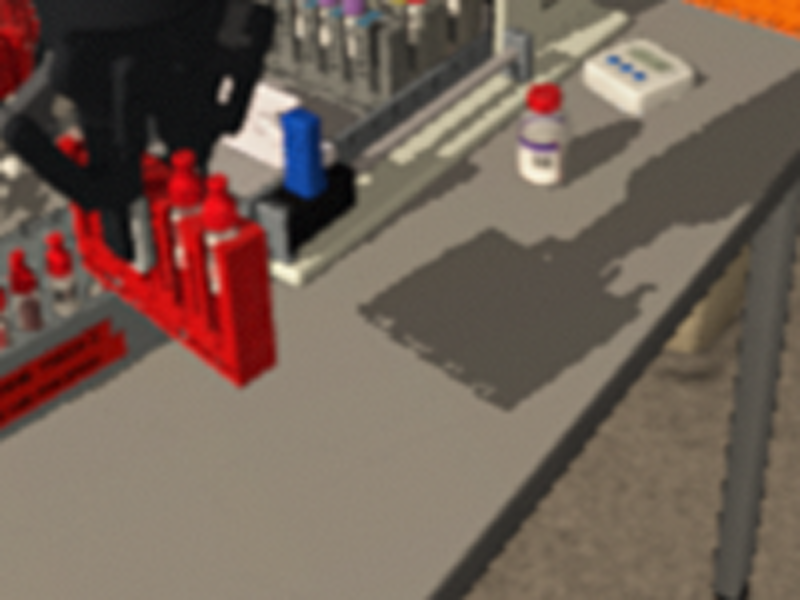

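The rack is held upright. Its bottom near corners are at (240,387) and (275,362), the far bottom corner is at about (85,270), and the top near corners are at (222,242) and (264,228).

```bash
python3 - <<'E'
from h import *
d=read_camera("side"); s=st(); R=s["tcp_rot"];p=s["eef_pos"]
P=np.vstack([crop(d,[(240,387),(275,362),(85,270)],119,150,190,4),crop(d,[(222,242),(264,228)],192,150,190,4)])
print(P.round(1).tolist()); print(((P-p)@R).round(1).tolist())
# expected pixels for zero offset
for c in [(60,10.5,62),(60,-10.5,62),(-60,10.5,62),(60,10.5,-11),(60,-10.5,-11)]:
    q=d["R"]@(p+R@np.array(c))+d["t"]; u=d["fx"]*q[0]/q[2]+d["cx"]; v=d["fy"]*q[1]/q[2]+d["cy"]
    print(((u+.5-150)*4-.5).round(0),((v+.5-190)*4-.5).round(0))
E
```

```text
clk 3.78 p [426.4 320.1 180.5] F [-0.3 -0.7 -1.4] gap 0.241 gf 58.8
[[370.6, 336.8, 119.0], [368.3, 317.3, 119.0], [482.4, 321.6, 119.0], [374.8, 334.2, 192.0], [367.0, 318.0, 192.0]]
[[57.5, 8.6, 61.6], [57.0, -11.1, 61.6], [-55.3, 9.7, 61.4], [53.1, 6.5, -11.4], [58.6, -10.7, -11.4]]
240.0 393.0
279.0 367.0
78.0 267.0
225.0 255.0
266.0 230.0
```

```bash
python3 - <<'E'
from h import *
import cv2
t=read_camera("top")
cv2.imwrite("pics/lane.png",cv2.resize(t["color"][152:224,195:293,::-1],None,fx=8,fy=8,interpolation=cv2.INTER_CUBIC))
E
```

```text
(no output)
```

View pics/lane.png

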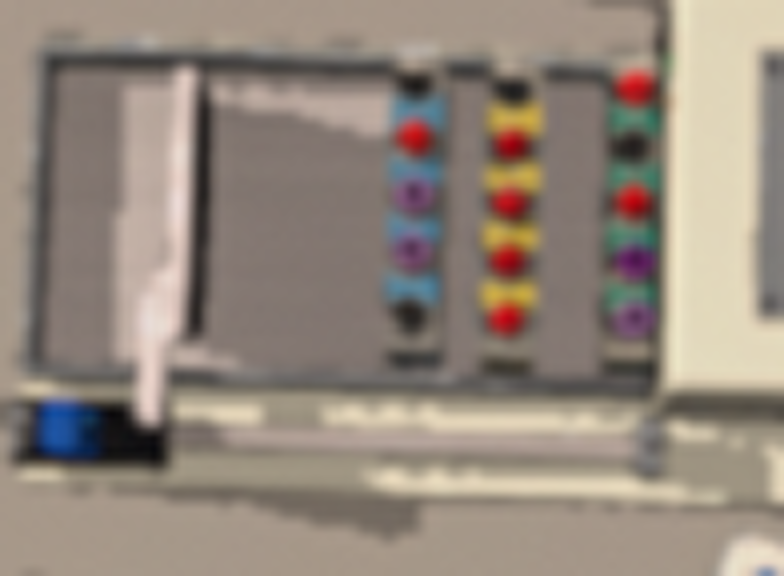

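The lane walls run from (50,60) to (640,72) at the far side and (40,372) to (650,387) at the near side, a yaw of about 1.4°. The middle tubes are at (413,193), (511,203) and (633,203), the plate face at x≈205 and the grip at (68,428).

```bash
python3 - <<'E'
from h import *
d=read_camera("top")
r=lambda n,p,z:print(n,crop(d,p,z,195,152,8).round(1).tolist())
r("far wall inner floor",[(60,69),(300,72),(640,78)],12)
r("far wall inner top",[(60,57),(300,60),(640,66)],42)
r("near wall inner top",[(40,365),(300,371),(650,380)],42)
r("mid tubes top",[(413,193),(511,203),(633,203)],109)
r("rack ends z85 far",[(417,65),(514,72)],85); r("rack ends z85 near",[(412,350),(505,358)],85)
r("plate face bottom/top",[(209,70),(200,330)],75)
r("grip",[(68,428)],101)
E
```

```text
far wall inner floor [[660.3, 158.7, 12.0], [658.9, 59.3, 12.0], [656.1, -81.3, 12.0]]
far wall inner top [[659.3, 154.3, 42.0], [657.9, 57.3, 42.0], [655.2, -80.0, 42.0]]
near wall inner top [[534.2, 160.5, 42.0], [531.7, 56.6, 42.0], [527.8, -83.1, 42.0]]
mid tubes top [[593.0, 9.6, 109.0], [589.1, -27.6, 109.0], [589.0, -73.9, 109.0]]
rack ends z85 far [[647.1, 8.8, 85.0], [644.3, -28.9, 85.0]]
rack ends z85 near [[535.5, 10.6, 85.0], [532.4, -25.3, 85.0]]
plate face bottom/top [[647.3, 90.8, 75.0], [544.5, 93.4, 75.0]]
grip [[504.3, 140.5, 101.0]]
```

>>> {"method": "send_rows", "body": {"steps": [[-0.04, -0.05, -0.01, 0, 0, -0.004], [-0.1, -0.12, -0.01, 0, 0, -0.008], [-0.17, -0.19, -0.01, 0, 0, -0.012], [-0.23, -0.27, -0.01, 0, 0, -0.017], [-0.3, -0.34, -0.01, 0, 0, -0.022], [-0.36, -0.42, -0.01, 0, 0, -0.027], [-0.43, -0.49, -0.01, 0, 0, -0.032], [-0.48, -0.55, -0.01, 0, 0, -0.036], [-0.5, -0.58, -0.01, 0, 0, -0.0394], [-0.512, -0.593, -0.01, 0, 0, -0.0394]]}}

```text
clock: 4.72
eef_pos: [596.5, 53.6, 184.6]
tcp_rot: [[-1.0, 0.023, -0.001], [0.023, 1.0, -0.001], [0.001, -0.001, -1.0]]
contact_force: [0.1, 0.0, -1.2]
finger_gap: 0.238
gripper_force: 58.9
```

>>> {"method": "send_rows", "body": {"steps": [[0, 0, 0, 0, 0, 0], [0, 0, 0.02, 0, 0, 0], [0, 0, 0.04, 0, 0, 0], [0, 0, 0.06, 0, 0, 0], [0, 0, 0.08, 0, 0, 0], [0, 0, 0.1, 0, 0, 0], [0, 0, 0.12, 0, 0, 0], [0, 0, 0.13, 0, 0, 0], [0, 0, 0.13, 0, 0, 0], [0, 0, 0.13, 0, 0, 0]]}}

```text
clock: 5.55
eef_pos: [595.3, 56.2, 133.2]
tcp_rot: [[-1.0, 0.021, -0.001], [0.021, 1.0, -0.0], [0.001, -0.0, -1.0]]
contact_force: [0.0, -0.1, -0.8]
finger_gap: 0.239
gripper_force: 58.9
```

```bash
python3 - <<'E'
from h import *
import cv2
d=read_camera("side");s=st();print(s["tcp_rot"].round(4).tolist())
cv2.imwrite("pics/p_side.png",cv2.resize(d["color"][140:260,170:330,::-1],None,fx=5,fy=5,interpolation=cv2.INTER_CUBIC))
E
```

```text
clk 5.6 p [595.7  56.2 133.6] F [ 0.6 -0.3 -0.7] gap 0.244 gf 58.9
[[-0.9998, 0.0211, 0.0002], [0.0211, 0.9998, -0.0001], [-0.0002, -0.0001, -1.0]]
```

View pics/p_side.png

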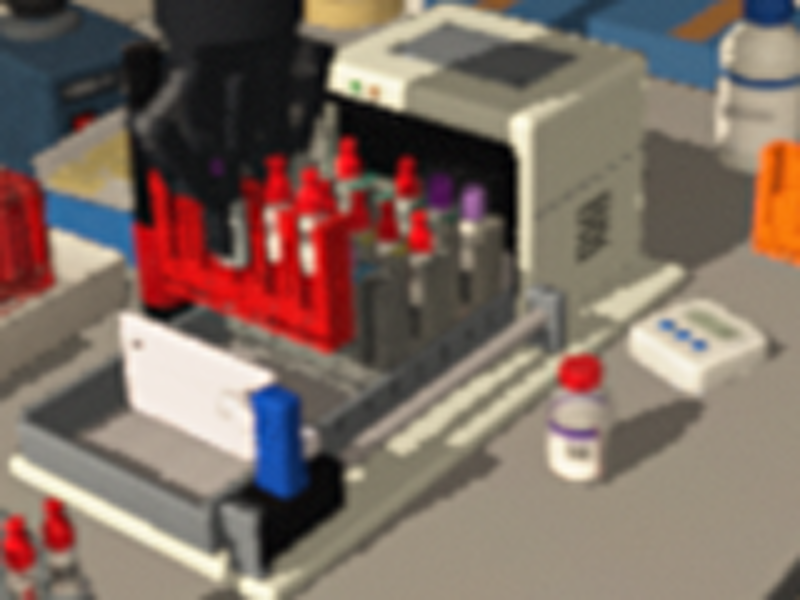

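The red rack hangs over the gap between the plate (at 200,390) and the waiting racks (from 370,310), square with the lane. I lower it in stages and watch the force.

>>> {"method": "send_rows", "body": {"steps": [[0, 0, 0.02, 0, 0, 0], [0, 0, 0.04, 0, 0, 0], [0, 0, 0.055, 0, 0, 0], [0, 0, 0.065, 0, 0, 0], [0, 0, 0.072, 0, 0, 0], [0, 0, 0.077, 0, 0, 0], [0, 0, 0.081, 0, 0, 0], [0, 0, 0.085, 0, 0, 0], [0, 0, 0.085, 0, 0, 0], [0, 0, 0.085, 0, 0, 0]]}}

```text
clock: 6.43
eef_pos: [595.6, 56.2, 99.6]
tcp_rot: [[-1.0, 0.021, 0.0], [0.021, 1.0, -0.0], [-0.0, -0.0, -1.0]]
contact_force: [-0.2, -0.4, -0.4]
finger_gap: 0.242
gripper_force: 58.9
```

>>> {"method": "send_rows", "body": {"steps": [[0, 0, 0.005, 0, 0, 0], [0, 0, 0.01, 0, 0, 0], [0, 0, 0.015, 0, 0, 0], [0, 0, 0.02, 0, 0, 0], [0, 0, 0.025, 0, 0, 0], [0, 0, 0.03, 0, 0, 0], [0, 0, 0.035, 0, 0, 0], [0, 0, 0.04, 0, 0, 0], [0, 0, 0.04, 0, 0, 0], [0, 0, 0.04, 0, 0, 0]]}}

```text
clock: 7.27
eef_pos: [596.3, 56.4, 84.9]
tcp_rot: [[-1.0, 0.021, 0.002], [0.021, 1.0, 0.0], [-0.002, 0.0, -1.0]]
contact_force: [-2.1, 2.9, 11.4]
finger_gap: 0.241
gripper_force: 64.3
```

```bash
python3 - <<'E'
from h import *
import cv2
d=read_camera("side");t=read_camera("top");s=st();print(s["moment"])
a=cv2.resize(d["color"][145:250,170:290,::-1],(685,600),interpolation=cv2.INTER_CUBIC)
cv2.imwrite("pics/q_side.png",a)
E
```

```text
clk 7.37 p [596.3  56.5  84.9] F [-3.   2.5 10.5] gap 0.242 gf 64.3
[-0.26004926  0.27065741 -0.12035183]
```

View pics/q_side.png

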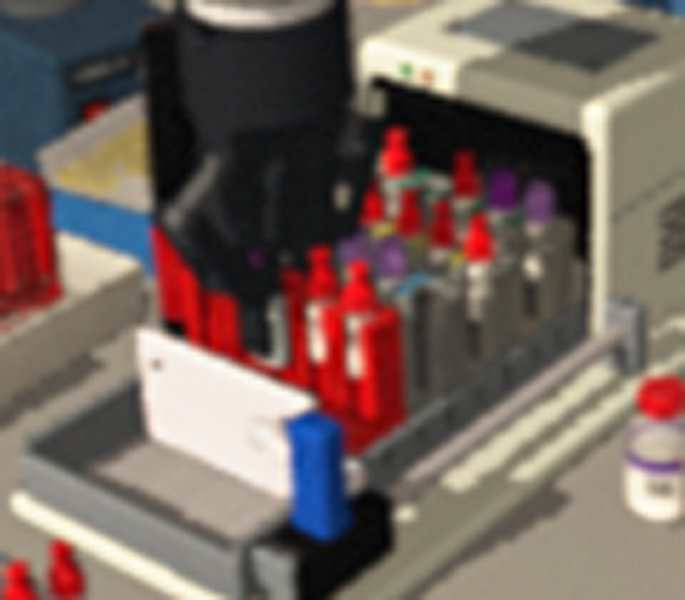

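The near end sits inside the lane, with its top corner at about (402,310), and the far top end is at (155,232). I compare these with the pixels predicted for a level rack, since the far end may be riding on the wall.

```bash
python3 - <<'E'
from h import *
d=read_camera("side"); s=st(); R=s["tcp_rot"];p=s["eef_pos"]
k=685/120
def px(X):
    q=d["R"]@X+d["t"]; return np.round([(d["fx"]*q[0]/q[2]+d["cx"]+.5-170)*k,(d["fy"]*q[1]/q[2]+d["cy"]+.5-145)*k])
for tilt in (0,10,19):
    a=np.arcsin(tilt/120)
    for n,c in dict(nearbot_m=(60,-10.5,62),nearbot_p=(60,10.5,62),neartop_m=(60,-10.5,-11),neartop_p=(60,10.5,-11),fartop_p=(-60,10.5,-11)).items():
        v=np.array(c,float)-[0,0,6]; v=np.array([v[0]*np.cos(a)-v[2]*np.sin(a),v[1],v[0]*np.sin(a)+v[2]*np.cos(a)])+[0,0,6]
        print(tilt,n,px(p+R@v))
# wall top inner near edge at rack y
for y in (40,56,70): print("wall",px(np.array([531.7,y,42.])),px(np.array([659,y,42.])))
E
```

```text
clk 7.42 p [596.3  56.4  84.9] F [-2.1  1.6 10. ] gap 0.237 gf 64.3
0 nearbot_m [406. 446.]
0 nearbot_p [377. 467.]
0 neartop_m [400. 310.]
0 neartop_p [369. 330.]
0 fartop_p [174. 254.]
10 nearbot_m [398. 451.]
10 nearbot_p [369. 472.]
10 neartop_m [402. 321.]
10 neartop_p [372. 340.]
10 fartop_p [176. 246.]
19 nearbot_m [390. 455.]
19 nearbot_p [361. 476.]
19 neartop_m [404. 330.]
19 neartop_p [374. 350.]
19 fartop_p [178. 239.]
wall [421. 407.] [217. 328.]
wall [400. 423.] [195. 342.]
wall [381. 437.] [175. 354.]
```

The near end is level and inside the lane. The contact moment puts the force about 40 mm toward the waiting racks, so the gripper's knuckle is probably resting on a blue-rack tube. I raise a little, ease the rack back along the lane (the finger nudges the follower back gently) and then lower again.

>>> {"method": "send_rows", "body": {"steps": [[0, 0, -0.01, 0, 0, 0], [0, 0, -0.025, 0, 0, 0], [0, 0.005, -0.025, 0, 0, 0], [0, 0.01, -0.025, 0, 0, 0], [0, 0.015, -0.025, 0, 0, 0], [0, 0.02, -0.025, 0, 0, 0], [0, 0.025, -0.025, 0, 0, 0], [0, 0.03, -0.025, 0, 0, 0], [0, 0.035, -0.025, 0, 0, 0], [0, 0.035, -0.025, 0, 0, 0]]}}

```text
clock: 8.25
eef_pos: [595.7, 70.7, 93.4]
tcp_rot: [[-1.0, 0.021, -0.0], [0.021, 1.0, 0.0], [0.0, 0.0, -1.0]]
contact_force: [-0.0, 0.7, -0.6]
finger_gap: 0.233
gripper_force: 60.8
```

>>> {"method": "send_rows", "body": {"steps": [[0, 0.003, 0, 0, 0, 0], [0, 0.006, 0, 0, 0, 0], [0, 0.01, 0, 0, 0, 0], [0, 0.01, 0, 0, 0, 0], [0, 0.01, 0.005, 0, 0, 0], [0, 0.01, 0.01, 0, 0, 0], [0, 0.01, 0.015, 0, 0, 0], [0, 0.01, 0.02, 0, 0, 0], [0, 0.01, 0.02, 0, 0, 0], [0, 0.01, 0.02, 0, 0, 0]]}}

```text
clock: 9.08
eef_pos: [596.3, 73.8, 85.6]
tcp_rot: [[-1.0, 0.021, 0.001], [0.021, 1.0, -0.0], [-0.001, -0.0, -1.0]]
contact_force: [0.7, -2.5, 1.7]
finger_gap: 0.241
gripper_force: 64.7
```

>>> {"method": "send_rows", "body": {"steps": [[0, 0, 0.003, 0, 0, 0], [0, 0, 0.006, 0, 0, 0], [0, 0, 0.009, 0, 0, 0], [0, 0, 0.012, 0, 0, 0], [0, 0, 0.015, 0, 0, 0], [0, 0, 0.018, 0, 0, 0], [0, 0, 0.02, 0, 0, 0], [0, 0, 0.02, 0, 0, 0], [0, 0, 0.02, 0, 0, 0], [0, 0, 0.02, 0, 0, 0]]}}

```text
clock: 9.92
eef_pos: [595.4, 74.2, 77.1]
tcp_rot: [[-1.0, 0.021, -0.001], [0.021, 1.0, -0.0], [0.001, -0.0, -1.0]]
contact_force: [-0.8, -2.2, -3.0]
finger_gap: 0.236
gripper_force: 63.7
```

```bash
python3 -c "
from h import *
s=st();print(s['moment'].round(2))"
```

```text
clk 9.92 p [595.4  74.2  77.1] F [-0.8 -2.2 -3. ] gap 0.236 gf 63.7
[-0.54 -0.02  0.02]
```

>>> {"method": "send_rows", "body": {"steps": [[0, 0, 0.0015, 0, 0, 0], [0, 0, 0.003, 0, 0, 0], [0, 0, 0.0045, 0, 0, 0], [0, 0, 0.006, 0, 0, 0], [0, 0, 0.007, 0, 0, 0], [0, 0, 0.0075, 0, 0, 0], [0, 0, 0.0075, 0, 0, 0], [0, 0, 0.0075, 0, 0, 0], [0, 0, 0.0075, 0, 0, 0], [0, 0, 0.0075, 0, 0, 0]]}}

```text
clock: 10.75
eef_pos: [596.0, 74.2, 74.6]
tcp_rot: [[-1.0, 0.021, 0.0], [0.021, 1.0, -0.0], [-0.0, -0.0, -1.0]]
contact_force: [0.6, -3.4, 1.7]
finger_gap: 0.242
gripper_force: 63.9
```

Floor contact is at z≈74.6. I open slightly and check before lifting.

>>> {"method": "send_rows", "body": {"steps": [[0, 0, 0, 0, 0, 0], [0, 0, 0, 0, 0, 0], [0, 0, 0, 0, 0, 0], [0, 0, 0, 0, 0, 0], [0, 0, 0, 0, 0, 0], [0, 0, 0, 0, 0, 0], [0, 0, 0, 0, 0, 0], [0, 0, 0, 0, 0, 0], [0, 0, 0, 0, 0, 0], [0, 0, 0, 0, 0, 0]], "grip": 0.63}}

```text
clock: 11.58
eef_pos: [595.8, 74.2, 74.5]
tcp_rot: [[-1.0, 0.021, -0.0], [0.021, 1.0, -0.0], [0.0, -0.0, -1.0]]
contact_force: [0.6, -2.4, -2.4]
finger_gap: 0.367
gripper_force: 1.5
```

>>> {"method": "send_rows", "body": {"steps": [[0, 0, -0.005, 0, 0, 0], [0, 0, -0.01, 0, 0, 0], [0, 0, -0.02, 0, 0, 0], [0, 0, -0.03, 0, 0, 0], [0, 0, -0.05, 0, 0, 0], [0, 0, -0.08, 0, 0, 0], [0, 0, -0.12, 0, 0, 0], [0, 0, -0.17, 0, 0, 0], [0, 0, -0.22, 0, 0, 0], [0, 0, -0.25, 0, 0, 0]]}}

```text
clock: 12.42
eef_pos: [597.1, 74.6, 178.1]
tcp_rot: [[-1.0, 0.021, 0.004], [0.021, 1.0, 0.0], [-0.004, 0.0, -1.0]]
contact_force: [0.9, 0.4, 0.0]
finger_gap: 0.377
gripper_force: 0.0
```

```bash
python3 - <<'E'
from h import *
import cv2
st();d=read_camera("side");t=read_camera("top");st()
a=cv2.resize(d["color"][145:250,170:290,::-1],(400,350),interpolation=cv2.INTER_CUBIC)
b=cv2.resize(t["color"][152:224,195:293,::-1],(400,294),interpolation=cv2.INTER_CUBIC)
c=np.zeros((350,800,3),np.uint8);c[:,:400]=a;c[:294,400:]=b;cv2.imwrite("pics/rel.png",c)
E
```

```text
clk 12.42 p [597.1  74.6 178.1] F [0.9 0.4 0. ] gap 0.377 gf 0.0
clk 12.52 p [598.   74.5 178.3] F [0.6 0.7 0.2] gap 0.367 gf 0.0
```

View pics/rel.png

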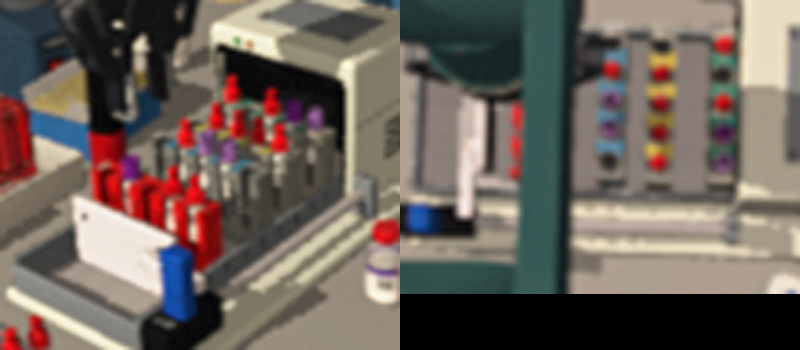

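The red rack stands upright in the lane just ahead of the plate, and all tubes stand. The follower has been nudged back by about 9 mm, and the blue grip is now near y≈150. I shut the gripper and go behind the grip post.

>>> {"method": "send_rows", "body": {"steps": [[0.02, 0.025, 0, 0, 0, 0], [0.05, 0.06, 0, 0, 0, 0], [0.09, 0.1, 0, 0, 0, 0], [0.13, 0.15, 0, 0, 0, 0], [0.17, 0.2, 0, 0, 0, 0], [0.2, 0.235, 0, 0, 0, 0], [0.225, 0.26, 0, 0, 0, 0], [0.237, 0.274, 0, 0, 0, 0], [0.237, 0.274, 0, 0, 0, 0], [0.237, 0.274, 0, 0, 0, 0]], "grip": 1}}

```text
clock: 13.35
eef_pos: [503.4, 185.8, 174.3]
tcp_rot: [[-1.0, 0.02, -0.0], [0.02, 1.0, -0.0], [-0.0, -0.0, -1.0]]
contact_force: [-0.4, -0.0, -0.3]
finger_gap: -0.002
gripper_force: 0.0
```

```bash
python3 - <<'E'
from h import *
s=st();print(s["tcp_rot"].round(4).tolist())
import cv2
t=read_camera("side")
h=cv2.cvtColor(t["color"],cv2.COLOR_RGB2HSV); m=(cv2.inRange(h,(105,150,60),(125,255,255))); m[:150]=0;m[280:]=0;m[:,:180]=0;m[:,300:]=0
n,l,S,c=cv2.connectedComponentsWithStats(m)
for i in range(1,n):
    if S[i,4]>30: print(S[i],c[i],bp(t,*c[i],75).round(1))
st()
E
```

```text
clk 13.35 p [503.4 185.8 174.3] F [-0.4 -0.  -0.3] gap -0.002 gf 0.0
[[-0.9998, 0.0203, -0.0], [0.0203, 0.9998, -0.0004], [-0.0, -0.0004, -1.0]]
[218 219  11  23 176] [222.8125     229.88068182] [502.4 153.6  75. ]
clk 13.4 p [503.9 185.5 174.4] F [ 0.   0.2 -1. ] gap -0.001 gf 0.0
```

>>> {"method": "send_rows", "body": {"steps": [[0, 0, 0.02, 0, 0, 0], [0, 0, 0.045, 0, 0, 0], [0, 0, 0.07, 0, 0, 0], [0, 0, 0.1, 0, 0, 0], [0, 0, 0.125, 0, 0, 0], [0, 0, 0.15, 0, 0, 0], [0, 0, 0.17, 0, 0, 0], [0, 0, 0.185, 0, 0, 0], [0, 0, 0.198, 0, 0, 0], [0, 0, 0.198, 0, 0, 0]]}}

```text
clock: 14.23
eef_pos: [502.8, 185.6, 94.2]
tcp_rot: [[-1.0, 0.021, -0.002], [0.021, 1.0, -0.0], [0.002, -0.001, -1.0]]
contact_force: [-0.4, -0.4, 0.4]
finger_gap: 0.001
gripper_force: 0.0
```

>>> {"method": "send_rows", "body": {"steps": [[0, -0.003, 0, 0, 0, 0], [0, -0.006, 0, 0, 0, 0], [0, -0.01, 0, 0, 0, 0], [0, -0.014, 0, 0, 0, 0], [0, -0.018, 0, 0, 0, 0], [0, -0.022, 0, 0, 0, 0], [0, -0.026, 0, 0, 0, 0], [0, -0.03, 0, 0, 0, 0], [0, -0.034, 0, 0, 0, 0], [0, -0.038, 0, 0, 0, 0]]}}

```text
clock: 15.07
eef_pos: [503.1, 170.9, 95.4]
tcp_rot: [[-1.0, 0.021, 0.0], [0.021, 1.0, 0.001], [-0.0, 0.001, -1.0]]
contact_force: [-0.1, 3.4, 0.9]
finger_gap: -0.003
gripper_force: 1.6
```

>>> {"method": "send_rows", "body": {"steps": [[0, -0.005, 0, 0, 0, 0], [0, -0.01, 0, 0, 0, 0], [0, -0.015, 0, 0, 0, 0], [0, -0.02, 0, 0, 0, 0], [0, -0.025, 0, 0, 0, 0], [0, -0.03, 0, 0, 0, 0], [0, -0.035, 0, 0, 0, 0], [0, -0.04, 0, 0, 0, 0], [0, -0.045, 0, 0, 0, 0], [0, -0.05, 0, 0, 0, 0]]}}

```text
clock: 15.9
eef_pos: [502.5, 150.5, 95.3]
tcp_rot: [[-1.0, 0.021, -0.0], [0.021, 1.0, 0.0], [0.0, 0.0, -1.0]]
contact_force: [-2.1, 4.9, 2.9]
finger_gap: -0.005
gripper_force: 2.2
```

>>> {"method": "send_rows", "body": {"steps": [[0, -0.005, 0, 0, 0, 0], [0, -0.01, 0, 0, 0, 0], [0, -0.015, 0, 0, 0, 0], [0, -0.02, 0, 0, 0, 0], [0, -0.025, 0, 0, 0, 0], [0, -0.03, 0, 0, 0, 0], [0, -0.035, 0, 0, 0, 0], [0, -0.04, 0, 0, 0, 0], [0, -0.045, 0, 0, 0, 0], [0, -0.05, 0, 0, 0, 0]]}}

```text
clock: 16.73
eef_pos: [502.0, 130.3, 95.2]
tcp_rot: [[-1.0, 0.021, -0.0], [0.021, 1.0, -0.0], [0.0, -0.0, -1.0]]
contact_force: [-3.1, 3.9, 2.1]
finger_gap: 0.004
gripper_force: 2.2
```

>>> {"method": "send_rows", "body": {"steps": [[0, -0.005, 0, 0, 0, 0], [0, -0.01, 0, 0, 0, 0], [0, -0.015, 0, 0, 0, 0], [0, -0.02, 0, 0, 0, 0], [0, -0.025, 0, 0, 0, 0], [0, -0.03, 0, 0, 0, 0], [0, -0.035, 0, 0, 0, 0], [0, -0.04, 0, 0, 0, 0], [0, -0.045, 0, 0, 0, 0], [0, -0.05, 0, 0, 0, 0]]}}

```text
clock: 17.57
eef_pos: [501.4, 110.4, 95.2]
tcp_rot: [[-1.0, 0.021, -0.001], [0.021, 1.0, -0.0], [0.001, -0.0, -1.0]]
contact_force: [-2.6, 5.7, 2.7]
finger_gap: -0.005
gripper_force: 2.6
```

>>> {"method": "send_rows", "body": {"steps": [[0, -0.005, 0, 0, 0, 0], [0, -0.01, 0, 0, 0, 0], [0, -0.015, 0, 0, 0, 0], [0, -0.02, 0, 0, 0, 0], [0, -0.025, 0, 0, 0, 0], [0, -0.03, 0, 0, 0, 0], [0, -0.035, 0, 0, 0, 0], [0, -0.04, 0, 0, 0, 0], [0, -0.045, 0, 0, 0, 0], [0, -0.05, 0, 0, 0, 0]]}}

```text
clock: 18.4
eef_pos: [500.8, 90.6, 95.2]
tcp_rot: [[-1.0, 0.021, -0.001], [0.021, 1.0, 0.0], [0.001, 0.0, -1.0]]
contact_force: [-3.1, 5.7, 3.7]
finger_gap: -0.001
gripper_force: 3.0
```

>>> {"method": "send_rows", "body": {"steps": [[0, -0.005, 0, 0, 0, 0], [0, -0.01, 0, 0, 0, 0], [0, -0.015, 0, 0, 0, 0], [0, -0.02, 0, 0, 0, 0], [0, -0.025, 0, 0, 0, 0], [0, -0.03, 0, 0, 0, 0], [0, -0.035, 0, 0, 0, 0], [0, -0.04, 0, 0, 0, 0], [0, -0.045, 0, 0, 0, 0], [0, -0.05, 0, 0, 0, 0]]}}

```text
clock: 19.23
eef_pos: [500.2, 70.7, 95.2]
tcp_rot: [[-1.0, 0.021, -0.001], [0.021, 1.0, 0.0], [0.001, 0.0, -1.0]]
contact_force: [-3.4, 7.1, 4.2]
finger_gap: -0.0
gripper_force: 3.1
```

>>> {"method": "send_rows", "body": {"steps": [[0, -0.0025, 0, 0, 0, 0], [0, -0.005, 0, 0, 0, 0], [0, -0.0075, 0, 0, 0, 0], [0, -0.01, 0, 0, 0, 0], [0, -0.0125, 0, 0, 0, 0], [0, -0.015, 0, 0, 0, 0], [0, -0.0175, 0, 0, 0, 0], [0, -0.02, 0, 0, 0, 0], [0, -0.0225, 0, 0, 0, 0], [0, -0.025, 0, 0, 0, 0]]}}

```text
clock: 20.07
eef_pos: [499.9, 60.9, 95.2]
tcp_rot: [[-1.0, 0.021, -0.001], [0.021, 1.0, 0.001], [0.001, 0.001, -1.0]]
contact_force: [-3.4, 8.0, 4.4]
finger_gap: -0.003
gripper_force: 3.6
```

>>> {"method": "send_rows", "body": {"steps": [[0, -0.001, 0, 0, 0, 0], [0, -0.002, 0, 0, 0, 0], [0, -0.003, 0, 0, 0, 0], [0, -0.004, 0, 0, 0, 0], [0, -0.005, 0, 0, 0, 0], [0, -0.006, 0, 0, 0, 0], [0, -0.007, 0, 0, 0, 0], [0, -0.008, 0, 0, 0, 0], [0, -0.009, 0, 0, 0, 0], [0, -0.01, 0, 0, 0, 0]]}}

```text
clock: 20.9
eef_pos: [499.8, 57.0, 95.2]
tcp_rot: [[-1.0, 0.021, -0.002], [0.021, 1.0, 0.001], [0.002, 0.001, -1.0]]
contact_force: [-2.9, 7.8, 4.4]
finger_gap: -0.001
gripper_force: 3.6
```

>>> {"method": "send_rows", "body": {"steps": [[0, -0.001, 0, 0, 0, 0], [0, -0.002, 0, 0, 0, 0], [0, -0.003, 0, 0, 0, 0], [0, -0.004, 0, 0, 0, 0], [0, -0.005, 0, 0, 0, 0], [0, -0.006, 0, 0, 0, 0], [0, -0.007, 0, 0, 0, 0], [0, -0.008, 0, 0, 0, 0], [0, -0.009, 0, 0, 0, 0], [0, -0.01, 0, 0, 0, 0]]}}

```text
clock: 21.73
eef_pos: [499.7, 53.0, 95.2]
tcp_rot: [[-1.0, 0.021, -0.002], [0.021, 1.0, 0.001], [0.002, 0.001, -1.0]]
contact_force: [-2.6, 6.3, 3.7]
finger_gap: -0.006
gripper_force: 3.6
```

>>> {"method": "send_rows", "body": {"steps": [[0, -0.001, 0, 0, 0, 0], [0, -0.002, 0, 0, 0, 0], [0, -0.003, 0, 0, 0, 0], [0, -0.004, 0, 0, 0, 0], [0, -0.005, 0, 0, 0, 0], [0, -0.006, 0, 0, 0, 0], [0, -0.007, 0, 0, 0, 0], [0, -0.008, 0, 0, 0, 0], [0, -0.009, 0, 0, 0, 0], [0, -0.01, 0, 0, 0, 0]]}}

```text
clock: 22.57
eef_pos: [499.6, 49.0, 95.2]
tcp_rot: [[-1.0, 0.021, -0.002], [0.021, 1.0, 0.001], [0.002, 0.001, -1.0]]
contact_force: [-3.0, 7.2, 4.4]
finger_gap: -0.002
gripper_force: 3.7
```

>>> {"method": "send_rows", "body": {"steps": [[0, -0.001, 0, 0, 0, 0], [0, -0.002, 0, 0, 0, 0], [0, -0.003, 0, 0, 0, 0], [0, -0.004, 0, 0, 0, 0], [0, -0.005, 0, 0, 0, 0], [0, -0.006, 0, 0, 0, 0], [0, -0.007, 0, 0, 0, 0], [0, -0.008, 0, 0, 0, 0], [0, -0.009, 0, 0, 0, 0], [0, -0.01, 0, 0, 0, 0]]}}

```text
clock: 23.4
eef_pos: [499.4, 45.0, 95.2]
tcp_rot: [[-1.0, 0.021, -0.002], [0.021, 1.0, 0.001], [0.002, 0.001, -1.0]]
contact_force: [-2.4, 7.3, 5.0]
finger_gap: -0.0
gripper_force: 3.7
```

>>> {"method": "send_rows", "body": {"steps": [[0, -0.001, 0, 0, 0, 0], [0, -0.002, 0, 0, 0, 0], [0, -0.003, 0, 0, 0, 0], [0, -0.004, 0, 0, 0, 0], [0, -0.005, 0, 0, 0, 0], [0, -0.006, 0, 0, 0, 0], [0, -0.007, 0, 0, 0, 0], [0, -0.008, 0, 0, 0, 0], [0, -0.009, 0, 0, 0, 0], [0, -0.01, 0, 0, 0, 0]]}}

```text
clock: 24.23
eef_pos: [499.3, 41.0, 95.2]
tcp_rot: [[-1.0, 0.021, -0.002], [0.021, 1.0, 0.001], [0.002, 0.001, -1.0]]
contact_force: [-3.1, 7.9, 4.1]
finger_gap: 0.001
gripper_force: 3.7
```

>>> {"method": "send_rows", "body": {"steps": [[0, -0.001, 0, 0, 0, 0], [0, -0.002, 0, 0, 0, 0], [0, -0.003, 0, 0, 0, 0], [0, -0.004, 0, 0, 0, 0], [0, -0.005, 0, 0, 0, 0], [0, -0.006, 0, 0, 0, 0], [0, -0.007, 0, 0, 0, 0], [0, -0.008, 0, 0, 0, 0], [0, -0.009, 0, 0, 0, 0], [0, -0.01, 0, 0, 0, 0]]}}

```text
clock: 25.07
eef_pos: [499.2, 37.0, 95.2]
tcp_rot: [[-1.0, 0.021, -0.002], [0.021, 1.0, 0.001], [0.002, 0.001, -1.0]]
contact_force: [-2.8, 7.2, 4.9]
finger_gap: -0.004
gripper_force: 3.7
```

>>> {"method": "send_rows", "body": {"steps": [[0, -0.001, 0, 0, 0, 0], [0, -0.002, 0, 0, 0, 0], [0, -0.003, 0, 0, 0, 0], [0, -0.004, 0, 0, 0, 0], [0, -0.005, 0, 0, 0, 0], [0, -0.006, 0, 0, 0, 0], [0, -0.007, 0, 0, 0, 0], [0, -0.008, 0, 0, 0, 0], [0, -0.009, 0, 0, 0, 0], [0, -0.01, 0, 0, 0, 0]]}}

```text
clock: 25.9
eef_pos: [499.1, 33.1, 95.2]
tcp_rot: [[-1.0, 0.021, -0.002], [0.021, 1.0, 0.001], [0.002, 0.001, -1.0]]
contact_force: [-4.0, 7.0, 4.0]
finger_gap: 0.0
gripper_force: 3.8
```

>>> {"method": "send_rows", "body": {"steps": [[0, -0.001, 0, 0, 0, 0], [0, -0.002, 0, 0, 0, 0], [0, -0.003, 0, 0, 0, 0], [0, -0.004, 0, 0, 0, 0], [0, -0.005, 0, 0, 0, 0], [0, -0.006, 0, 0, 0, 0], [0, -0.007, 0, 0, 0, 0], [0, -0.0075, 0, 0, 0, 0], [0, -0.0075, 0, 0, 0, 0], [0, -0.0075, 0, 0, 0, 0]]}}

```text
clock: 26.73
eef_pos: [499.0, 30.0, 95.2]
tcp_rot: [[-1.0, 0.021, -0.002], [0.021, 1.0, 0.001], [0.002, 0.001, -1.0]]
contact_force: [-3.5, 7.0, 4.7]
finger_gap: -0.002
gripper_force: 3.6
```

>>> {"method": "send_rows", "body": {"steps": [[0, -0.001, 0, 0, 0, 0], [0, -0.002, 0, 0, 0, 0], [0, -0.003, 0, 0, 0, 0], [0, -0.004, 0, 0, 0, 0], [0, -0.005, 0, 0, 0, 0], [0, -0.006, 0, 0, 0, 0], [0, -0.007, 0, 0, 0, 0], [0, -0.008, 0, 0, 0, 0], [0, -0.009, 0, 0, 0, 0], [0, -0.01, 0, 0, 0, 0]]}}

```text
clock: 27.57
eef_pos: [498.9, 26.1, 95.2]
tcp_rot: [[-1.0, 0.021, -0.002], [0.021, 1.0, 0.001], [0.002, 0.001, -1.0]]
contact_force: [-3.3, 7.8, 4.4]
finger_gap: 0.001
gripper_force: 3.8
```

>>> {"method": "send_rows", "body": {"steps": [[0, -0.001, 0, 0, 0, 0], [0, -0.002, 0, 0, 0, 0], [0, -0.003, 0, 0, 0, 0], [0, -0.004, 0, 0, 0, 0], [0, -0.005, 0, 0, 0, 0], [0, -0.006, 0, 0, 0, 0], [0, -0.007, 0, 0, 0, 0], [0, -0.008, 0, 0, 0, 0], [0, -0.009, 0, 0, 0, 0], [0, -0.01, 0, 0, 0, 0]]}}

```text
clock: 28.4
eef_pos: [498.8, 22.1, 95.2]
tcp_rot: [[-1.0, 0.021, -0.002], [0.021, 1.0, 0.001], [0.002, 0.001, -1.0]]
contact_force: [-2.8, 7.7, 5.3]
finger_gap: -0.001
gripper_force: 3.8
```

>>> {"method": "send_rows", "body": {"steps": [[0, -0.001, 0, 0, 0, 0], [0, -0.002, 0, 0, 0, 0], [0, -0.003, 0, 0, 0, 0], [0, -0.004, 0, 0, 0, 0], [0, -0.005, 0, 0, 0, 0], [0, -0.006, 0, 0, 0, 0], [0, -0.007, 0, 0, 0, 0], [0, -0.008, 0, 0, 0, 0], [0, -0.009, 0, 0, 0, 0], [0, -0.01, 0, 0, 0, 0]]}}

```text
clock: 29.23
eef_pos: [498.6, 18.1, 95.2]
tcp_rot: [[-1.0, 0.021, -0.002], [0.021, 1.0, 0.001], [0.002, 0.001, -1.0]]
contact_force: [-3.7, 7.5, 5.5]
finger_gap: 0.003
gripper_force: 3.9
```

>>> {"method": "send_rows", "body": {"steps": [[0, -0.001, 0, 0, 0, 0], [0, -0.002, 0, 0, 0, 0], [0, -0.003, 0, 0, 0, 0], [0, -0.004, 0, 0, 0, 0], [0, -0.005, 0, 0, 0, 0], [0, -0.005, 0, 0, 0, 0], [0, -0.005, 0, 0, 0, 0], [0, -0.005, 0, 0, 0, 0], [0, -0.005, 0, 0, 0, 0], [0, -0.005, 0, 0, 0, 0]]}}

```text
clock: 30.07
eef_pos: [498.6, 16.0, 95.1]
tcp_rot: [[-1.0, 0.021, -0.002], [0.021, 1.0, 0.001], [0.002, 0.001, -1.0]]
contact_force: [-3.8, 7.1, 6.0]
finger_gap: 0.0
gripper_force: 3.6
```

>>> {"method": "send_rows", "body": {"steps": [[0, -0.001, 0, 0, 0, 0], [0, -0.002, 0, 0, 0, 0], [0, -0.003, 0, 0, 0, 0], [0, -0.004, 0, 0, 0, 0], [0, -0.005, 0, 0, 0, 0], [0, -0.006, 0, 0, 0, 0], [0, -0.007, 0, 0, 0, 0], [0, -0.008, 0, 0, 0, 0], [0, -0.0085, 0, 0, 0, 0], [0, -0.009, 0, 0, 0, 0]]}}

```text
clock: 30.9
eef_pos: [498.5, 12.5, 95.2]
tcp_rot: [[-1.0, 0.021, -0.002], [0.021, 1.0, 0.001], [0.002, 0.001, -1.0]]
contact_force: [-4.3, 7.5, 5.6]
finger_gap: -0.001
gripper_force: 3.9
```

>>> {"method": "send_rows", "body": {"steps": [[0, -0.001, 0, 0, 0, 0], [0, -0.002, 0, 0, 0, 0], [0, -0.003, 0, 0, 0, 0], [0, -0.004, 0, 0, 0, 0], [0, -0.005, 0, 0, 0, 0], [0, -0.006, 0, 0, 0, 0], [0, -0.007, 0, 0, 0, 0], [0, -0.008, 0, 0, 0, 0], [0, -0.0085, 0, 0, 0, 0], [0, -0.009, 0, 0, 0, 0]]}}

```text
clock: 31.73
eef_pos: [498.4, 9.0, 95.2]
tcp_rot: [[-1.0, 0.021, -0.002], [0.021, 1.0, 0.001], [0.002, 0.001, -1.0]]
contact_force: [-3.0, 8.7, 6.2]
finger_gap: -0.002
gripper_force: 4.0
```

>>> {"method": "send_rows", "body": {"steps": [[0, -0.0005, 0, 0, 0, 0], [0, -0.001, 0, 0, 0, 0], [0, -0.0015, 0, 0, 0, 0], [0, -0.002, 0, 0, 0, 0], [0, -0.0025, 0, 0, 0, 0], [0, -0.003, 0, 0, 0, 0], [0, -0.0035, 0, 0, 0, 0], [0, -0.004, 0, 0, 0, 0], [0, -0.0045, 0, 0, 0, 0], [0, -0.005, 0, 0, 0, 0]]}}

```text
clock: 32.57
eef_pos: [498.3, 7.1, 95.2]
tcp_rot: [[-1.0, 0.021, -0.002], [0.021, 1.0, 0.001], [0.002, 0.001, -1.0]]
contact_force: [-3.7, 9.5, 5.3]
finger_gap: 0.002
gripper_force: 4.3
```

>>> {"method": "send_rows", "body": {"steps": [[0, -0.0005, 0, 0, 0, 0], [0, -0.001, 0, 0, 0, 0], [0, -0.0015, 0, 0, 0, 0], [0, -0.002, 0, 0, 0, 0], [0, -0.0025, 0, 0, 0, 0], [0, -0.003, 0, 0, 0, 0], [0, -0.0035, 0, 0, 0, 0], [0, -0.0037, 0, 0, 0, 0], [0, -0.0037, 0, 0, 0, 0], [0, -0.0037, 0, 0, 0, 0]]}}

```text
clock: 33.4
eef_pos: [498.3, 5.7, 95.2]
tcp_rot: [[-1.0, 0.021, -0.002], [0.021, 1.0, 0.001], [0.002, 0.001, -1.0]]
contact_force: [-3.1, 9.1, 5.6]
finger_gap: 0.004
gripper_force: 4.5
```

>>> {"method": "send_rows", "body": {"steps": [[0, -0.0005, 0, 0, 0, 0], [0, -0.001, 0, 0, 0, 0], [0, -0.0015, 0, 0, 0, 0], [0, -0.002, 0, 0, 0, 0], [0, -0.0025, 0, 0, 0, 0], [0, -0.0025, 0, 0, 0, 0], [0, -0.0025, 0, 0, 0, 0], [0, -0.0025, 0, 0, 0, 0], [0, -0.0025, 0, 0, 0, 0], [0, -0.0025, 0, 0, 0, 0]]}}

```text
clock: 34.23
eef_pos: [498.2, 4.7, 95.2]
tcp_rot: [[-1.0, 0.022, -0.002], [0.022, 1.0, 0.001], [0.002, 0.001, -1.0]]
contact_force: [-2.8, 9.4, 5.2]
finger_gap: 0.0
gripper_force: 4.6
```

>>> {"method": "send_rows", "body": {"steps": [[0, -0.0005, 0, 0, 0, 0], [0, -0.001, 0, 0, 0, 0], [0, -0.0015, 0, 0, 0, 0], [0, -0.002, 0, 0, 0, 0], [0, -0.0025, 0, 0, 0, 0], [0, -0.0025, 0, 0, 0, 0], [0, -0.0025, 0, 0, 0, 0], [0, -0.0025, 0, 0, 0, 0], [0, -0.0025, 0, 0, 0, 0], [0, -0.0025, 0, 0, 0, 0]]}}

```text
clock: 35.07
eef_pos: [498.2, 3.8, 95.2]
tcp_rot: [[-1.0, 0.022, -0.002], [0.022, 1.0, 0.001], [0.002, 0.001, -1.0]]
contact_force: [-3.9, 9.8, 6.2]
finger_gap: 0.002
gripper_force: 4.7
```

>>> {"method": "send_rows", "body": {"steps": [[0, -0.0005, 0, 0, 0, 0], [0, -0.001, 0, 0, 0, 0], [0, -0.0015, 0, 0, 0, 0], [0, -0.002, 0, 0, 0, 0], [0, -0.0025, 0, 0, 0, 0], [0, -0.0025, 0, 0, 0, 0], [0, -0.0025, 0, 0, 0, 0], [0, -0.0025, 0, 0, 0, 0], [0, -0.0025, 0, 0, 0, 0], [0, -0.0025, 0, 0, 0, 0]]}}

```text
clock: 35.9
eef_pos: [498.2, 3.4, 95.2]
tcp_rot: [[-1.0, 0.022, -0.002], [0.022, 1.0, 0.002], [0.002, 0.002, -1.0]]
contact_force: [-2.9, 12.9, 5.2]
finger_gap: -0.001
gripper_force: 6.2
```

Force is climbing with little motion. One small confirming step.

>>> {"method": "send_rows", "body": {"steps": [[0, -0.0005, 0, 0, 0, 0], [0, -0.001, 0, 0, 0, 0], [0, -0.001, 0, 0, 0, 0], [0, -0.001, 0, 0, 0, 0], [0, -0.001, 0, 0, 0, 0], [0, -0.001, 0, 0, 0, 0], [0, -0.001, 0, 0, 0, 0], [0, -0.001, 0, 0, 0, 0], [0, -0.001, 0, 0, 0, 0], [0, -0.001, 0, 0, 0, 0]]}}

```text
clock: 36.73
eef_pos: [498.2, 3.3, 95.2]
tcp_rot: [[-1.0, 0.022, -0.002], [0.022, 1.0, 0.003], [0.002, 0.003, -1.0]]
contact_force: [-2.5, 14.1, 6.2]
finger_gap: -0.001
gripper_force: 7.2
```

Hard stop confirmed: a 0.4 mm command gave 0.1 mm of motion and the force rose. I back off along +y and then lift.

>>> {"method": "send_rows", "body": {"steps": [[0, 0.003, 0, 0, 0, 0], [0, 0.006, 0, 0, 0, 0], [0, 0.01, 0, 0, 0, 0], [0, 0.015, 0, 0, 0, 0], [0, 0.02, 0, 0, 0, 0], [0, 0.03, 0, 0, 0, 0], [0, 0.04, 0, 0, 0, 0], [0, 0.05, 0, 0, 0, 0], [0, 0.06, 0, 0, 0, 0], [0, 0.07, 0, 0, 0, 0]]}}

```text
clock: 37.57
eef_pos: [500.1, 30.0, 95.3]
tcp_rot: [[-1.0, 0.021, 0.0], [0.021, 1.0, -0.0], [-0.0, -0.0, -1.0]]
contact_force: [0.1, -0.0, 0.2]
finger_gap: 0.001
gripper_force: 0.0
```

>>> {"method": "send_rows", "body": {"steps": [[0, 0, -0.02, 0, 0, 0], [0, 0, -0.05, 0, 0, 0], [0, 0, -0.09, 0, 0, 0], [0, 0.03, -0.13, 0, 0, 0], [0, 0.07, -0.17, 0, 0, 0], [0, 0.12, -0.2, 0, 0, 0], [0, 0.18, -0.22, 0, 0, 0], [0, 0.24, -0.22, 0, 0, 0], [0, 0.28, -0.22, 0, 0, 0], [0, 0.3, -0.22, 0, 0, 0]]}}

```text
clock: 38.4
eef_pos: [502.7, 151.4, 184.2]
tcp_rot: [[-1.0, 0.019, 0.001], [0.019, 1.0, 0.001], [-0.001, 0.001, -1.0]]
contact_force: [0.1, -0.2, 0.2]
finger_gap: -0.003
gripper_force: 0.0
```

```bash
python3 - <<'E'
from h import *
import cv2
st();d=read_camera("side");t=read_camera("top")
a=cv2.resize(d["color"][135:240,180:300,::-1],(400,350),interpolation=cv2.INTER_CUBIC)
b=cv2.resize(t["color"][152:224,195:293,::-1],(400,294),interpolation=cv2.INTER_CUBIC)
c=np.zeros((350,800,3),np.uint8);c[:,:400]=a;c[:294,400:]=b;cv2.imwrite("pics/end.png",c)
E
```

```text
clk 38.4 p [502.7 151.4 184.2] F [ 0.1 -0.2  0.2] gap -0.003 gf 0.0
```

View pics/end.png

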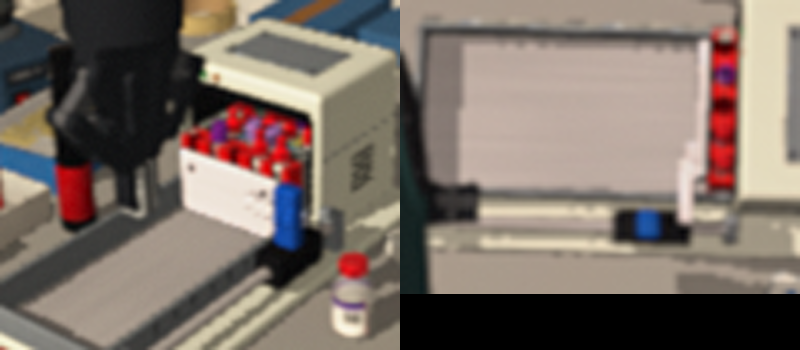

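The row is under the hood with the follower plate (top panel, x≈705) snug behind the square, upright red rack (x≈724). The other racks are closed up ahead of it and the arm is clear, so I hand in.

```bash
python3 -c "
from rig import workorder
print(workorder.sign_off())"
```

```text
the job is handed in; nothing more can be done
None
```

The job is handed in, with no verdict returned: the red rack stands behind the three racks, the row was pushed to the pad's hard stop (about 14 N of push at the end), and the follower is snug behind it with the arm clear.

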